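# Change over the bearing drying rack

## Robot

A 6-joint arm with a two-finger parallel gripper is mounted at the origin on the work surface. World frame = base frame: x ahead of the robot, y to its left, z up, the work surface at z = 0. Lengths are in m, angles in rad, forces in N, time in s.
With the tool pointing down it reaches from about 0.35 to 0.875 m from the base axis. Payload 4.2 kg.
Tool frame: the origin (TCP) lies at the very end of the fingers, on their centre line; the grasp point (between the pads) lies 19 mm behind it; z points along the fingers, y is the line along which they close (so a half turn about z gives the same grasp; the last joint's range is limited). The gripper opens to 85 mm and grips with 20 to 120 N. Pads are 22 mm wide; open, the fingers measure 114 mm over their backs; the gripper's body (76 mm by 85 mm) begins 54 mm behind the grasp point. The pads swing forward as they close: fully open they stand 13 mm farther back than shut.
Start: joints at [-0.908, 0.385, 0.008, 0, -1.194, -0.259], TCP at [0.246, -0.575, 0.231] pointing down, gripper open.
Joint ranges: [-3.14, 3.14], [-1.21, 2.06], [-1.07, 1.41], [-3.16, 2.05], [-2.99, -0.16], [-3.1, 3.1]. Speed limits (rad/s): [2.79, 2.79, 3.14, 3.14, 3.14, 3.14].

## Interface

Orientations are given as a rotation vector (axis times angle).
In Python, from bench import telemetry, eyes, env gives the robot as it stands.
- The arm moves only by the tool send_rows, never from a script. Its arguments are lists of equal length, an entry for each row: "hand": the opening, from 0 (shut) to 1 (fully open); "offset": the shift along the tool's x, y, z in cm, a list of three; "twist": the turn about the tool's z in rad. A call has 1 to 12 rows; each row shifts and turns the commanded pose from where the row before left it, along the tool's axes as they then stand; what a row does not reach is not made up. A row lasts 1/10 s, in which the tool goes at most 50 mm and 8.59 degrees, less where a joint would pass 70% of its speed; a pose out of reach is approached as far as the arm can. A call is refused whole if a number of a shift passes 5 or a number of a turn 0.15, either way. A call with a gripper value outside its range is refused whole. The fingers move at their own pace and stop on an object; "force" is the grip in N (left out, the last holds). Time passes only in rows, so rows that do not move let the fingers close. It gives the time, the measured TCP pose, the force, the opening and the grip force at its end, in the units of the state.
- telemetry.get_obs(): the state, without advancing time (a new reading comes with each control period).
- eyes.camera(name): name is "scene" or "top" or "wrist"; returns (picture, depth): 480x640x3 uint8, red, green, blue; 480x640 float32, m along the optical axis (not along the pixel's ray), 0 where there is no reading.
- eyes.camera_model(name): a dict with "K" (3x3 intrinsics, pixels), "R" (3x3) and "t" (3): a world point X has camera coordinates R X + t. Camera axes: x right, y down, z forward; pixel columns grow to the right and rows downward; lengths in m; the calibration is good to about 2 mm. A picture is of the moment at which its call begins: read the wrist's pose just before it. camera_model takes no time and is no camera call; for the wrist camera it gives the pose at the moment of the call.
- env.sign_off(): hands the job in; it is judged then, once.
The state is a dict: "clock": time; "qpos": joint angles; "joint_vel": joint speeds; "joint_torque": joint torques, N m; "position": TCP position; "tool_rot": TCP orientation; "wrist_force": force on the tool from outside, world axes, zero at the start; "moment": the same for the moment, N m; "opening": finger opening in m; "gripper_force": force on a finger pad.
Only numpy, scipy, OpenCV 4.12 (cv2) and the standard library are available. Lean on these libraries where they do the work, as an engineer would, in place of code of your own. Each camera call takes 0.05 s, during which the arm holds its last target. There are 200 camera calls.

## Task

Change over the drying rack. First switch the blower off with its red lever; then put every dry red-shielded bearing from the rack into the stainless pan, and balance every washed yellow-shielded bearing flat and centred on a blue dome, one to a dome; when all are in place, switch the blower fully on again. Leave everything else on the counter where it is.

Things in the scene. Friction and masses are not known exactly. Their poses are not given: they have to be found in the camera images.
- rack: the drying rack, fixed: an aluminium plate 168 x 252 x 8 mm on the counter (x short, y long), origin centre of its underside, z up. It carries six smooth blue domes in 2 rows of 3, 84 mm apart both ways; each dome is a cap of a sphere of radius 28 mm, 54 mm across at the plate and 22 mm high, its top 30 mm above the counter.
- dome0 (a point): the topmost point of one blue dome of the rack (30 mm above the counter)
- dome1 (a point): the topmost point of one blue dome of the rack (30 mm above the counter)
- dome2 (a point): the topmost point of one blue dome of the rack (30 mm above the counter)
- dome3 (a point): the topmost point of one blue dome of the rack (30 mm above the counter)
- dome4 (a point): the topmost point of one blue dome of the rack (30 mm above the counter)
- dome5 (a point): the topmost point of one blue dome of the rack (30 mm above the counter)
- wet0: a wheel-hub bearing: a flat steel disc 28 mm across and 8 mm thick, yellow shields on both faces and a flush black plug in the bore, so it is solid. Origin at the middle of the disc, z along its axis; both faces are alike. A washed bearing that starts lying flat on the counter. May be absent (None).
- wet1: a wheel-hub bearing: a flat steel disc 28 mm across and 8 mm thick, yellow shields on both faces and a flush black plug in the bore, so it is solid. Origin at the middle of the disc, z along its axis; both faces are alike. A washed bearing that starts lying flat on the counter. May be absent (None).
- wet2: a wheel-hub bearing: a flat steel disc 28 mm across and 8 mm thick, yellow shields on both faces and a flush black plug in the bore, so it is solid. Origin at the middle of the disc, z along its axis; both faces are alike. A washed bearing that starts lying flat on the counter. May be absent (None).
- wet3: a wheel-hub bearing: a flat steel disc 28 mm across and 8 mm thick, yellow shields on both faces and a flush black plug in the bore, so it is solid. Origin at the middle of the disc, z along its axis; both faces are alike. A washed bearing that starts lying flat on the counter. May be absent (None).
- wet4: a wheel-hub bearing: a flat steel disc 28 mm across and 8 mm thick, yellow shields on both faces and a flush black plug in the bore, so it is solid. Origin at the middle of the disc, z along its axis; both faces are alike. A washed bearing that starts lying flat on the counter. May be absent (None).
- dry0: a wheel-hub bearing: a flat steel disc 28 mm across and 8 mm thick, red shields on both faces and a flush black plug in the bore, so it is solid. Origin at the middle of the disc, z along its axis; both faces are alike. A dry bearing of the last batch that starts balanced on a dome (disc middle 34 mm above the counter). May be absent (None).
- dry1: a wheel-hub bearing: a flat steel disc 28 mm across and 8 mm thick, red shields on both faces and a flush black plug in the bore, so it is solid. Origin at the middle of the disc, z along its axis; both faces are alike. A dry bearing of the last batch that starts balanced on a dome (disc middle 34 mm above the counter). May be absent (None).
- dry2: a wheel-hub bearing: a flat steel disc 28 mm across and 8 mm thick, red shields on both faces and a flush black plug in the bore, so it is solid. Origin at the middle of the disc, z along its axis; both faces are alike. A dry bearing of the last batch that starts balanced on a dome (disc middle 34 mm above the counter). May be absent (None).
- pan: the brushed stainless pan, loose: an open tray 110 x 160 mm (x, y) and 28 mm high outside, walls 4 mm, floor about 5 mm thick. Origin centre of its underside, z up.
- lever (a joint): the red toggle lever of the blower, rad: 0 = off, leaning 0.5 rad towards the robot (the blower's -x); 1.0 = on, leaning 0.5 rad away (+x). It stays where it is left, and is pushed over at its tip.
- lever_tip (a point): the upper end of the red lever, which is about 80 mm long
- blower: the white blower, fixed, left of the rack: origin on the counter under the lever's pivot, x is the direction in which the lever goes on; its housing 150 x 130 x 120 mm stands 60 to 190 mm to the lever's +y side, from x = -15 to +135 mm, with a black nozzle 52 mm thick towards -y at x = 90 mm, reaching to y = 12 mm, at 40 to 92 mm height.
- toestop: a bystander: black toe stop, 44 mm across, a steel stud up to 44 mm; origin centre of its underside, stands among the washed bearings
- puller: a bystander: red T-shaped bearing puller, 110 mm long, 70 mm wide, 21 mm high; origin under the middle of its shaft
- spacer: a bystander: brass tube standing upright, 16 mm across, 32 mm high; origin centre of its underside
- wrench: a bystander: wrench lying on the right
- stand: a bystander, fixed: aluminium stand with three mint-green skate wheels, 260 x 80 mm and 85 mm high, origin centre of its underside, far right
Not all that is in view belongs to the job. Leave any green look-alike of the dry2 alone.

How it is judged:
By the outcome, as a careful person would: the job done as asked, in the order asked, and still so for the second after the job is handed in, with the robot touching nothing.
Of wet0, wet1, wet2, wet3, wet4 only 3 to 5 are there at a start; the rules pass over those that are not, and their reading is None.
Of dry0, dry1, dry2 only 2 to 3 are there at a start; the rules pass over those that are not, and their reading is None.
At some moment in a run one of wet0, wet1, wet2, wet3, wet4, pan may be knocked a few centimetres aside while the robot is not near it.
Once in a run the grip may slacken for a moment while it holds something.
It also fails if it takes over 210 s, if anything falls off the work surface, if the arm or the gripper's body presses on something with over 40 N, if the wrist force passes 120 N, or if a joint passes its speed limit or range.

## Working session

There is one attempt and no reset: what is moved stays moved. The work goes in short steps, Python scripts to look and compute and a tool call to move; the robot and the scene stay as the last step left them, time stands still between calls to the robot, and variables do not carry over. Pictures are saved under pics/ and viewed, at most 14 in all, crops included, and the job is handed in when it is done.

Besides the shell and the picture viewer there is one more tool, called after "Call:" as name(argument=value, ...) on one line, values as JSON. send_rows: Moves the arm, as the interface text tells. Its arguments: {"type":"object","properties":{"hand":{"type":"array"},"offset":{"type":"array"},"twist":{"type":"array"},"force":{"type":"number"}},"required":["hand","offset","twist"]}

```bash
mkdir -p pics; ls
python3 - <<'E'
from bench import telemetry, eyes
import cv2, numpy as np
o=telemetry.get_obs(); print(o)
for n in ("scene","top"):
    im,d=eyes.camera(n); m=eyes.camera_model(n)
    np.savez(f"{n}0.npz",im=im,d=d,**m)
    print(n,m['K'].round(1).tolist(),(-m['R'].T@m['t']).round(3), m['R'].round(2).tolist())
    cv2.imwrite(f"pics/{n}0.png",im[:,:,::-1])
E
```

```text
pics
{'clock': 0.0, 'qpos': array([-9.08395174e-01,  3.85552498e-01,  6.60296160e-03, -4.63354201e-04,
       -1.19402050e+00, -2.58594730e-01]), 'joint_vel': array([-0.00085925, -0.00013698, -0.00079804, -0.00244472,  0.00047036,
       -0.00137935]), 'joint_torque': array([-8.37505086e-04, -3.92291236e+01,  1.88398039e+01,  4.18635160e+00,
       -4.72325875e-03,  6.88139210e-06]), 'position': array([ 0.24534367, -0.57418322,  0.23022039]), 'tool_rot': array([ 0.62961718, -3.07726019, -0.00335878]), 'wrist_force': array([ 0.39506218, -0.32812979, -0.62467839]), 'moment': array([-0.0488718 , -0.02884083,  0.06199066]), 'gripper_force': 0.0, 'opening': 0.08524340446724288}
scene [[470.8, 0.0, 316.3], [0.0, 470.8, 243.1], [0.0, 0.0, 1.0]] [0.917 0.24  0.905] [[-0.59, 0.81, 0.01], [0.68, 0.5, -0.53], [-0.44, -0.3, -0.85]]
top [[589.1, 0.0, 320.8], [0.0, 589.1, 243.3], [0.0, 0.0, 1.0]] [ 0.239 -0.051  1.515] [[-0.03, -1.0, 0.0], [-0.98, 0.02, -0.21], [0.21, -0.01, -0.98]]
```

View pics/scene0.png

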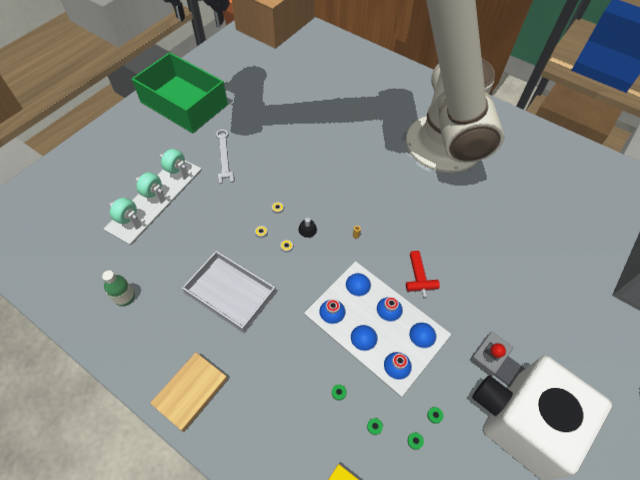

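View pics/top0.png

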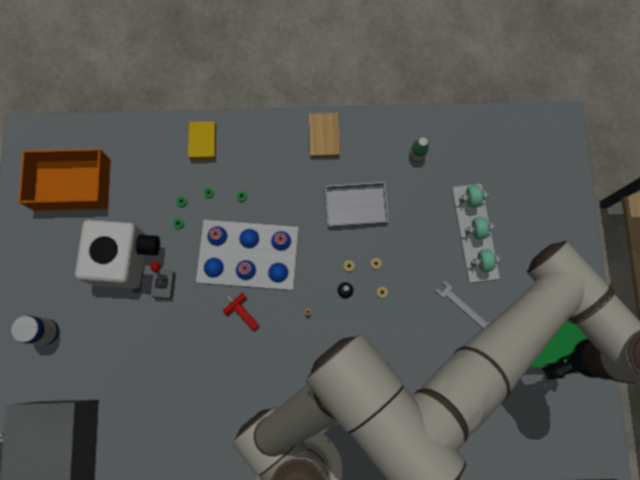

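Scene picture: three reds on domes (332,306), (391,304), (400,361); three yellows (278,207), (261,231), (287,245) around the toe stop (308,227); pan (229,290); lever tip (498,351); green look-alikes at the bottom. The top view shows the same, with the lever tip at (155,266) leaning away from the robot, so the blower is on.

```bash
cat > h.py <<'E'
import cv2, numpy as np
from scipy.spatial.transform import Rotation as Rn
from bench import telemetry, eyes
RNG={'red':[((0,140,70),(8,255,255)),((172,140,70),(180,255,255))],'yel':[((18,90,90),(35,255,255))],'blue':[((100,150,40),(125,255,255))]}
def snap(n,save=None):
    m=eyes.camera_model(n); im,d=eyes.camera(n)
    if save: cv2.imwrite(f"pics/{save}.png",im[:,:,::-1])
    return im,d,m
def cast(m,px,z):
    r=m['R'].T@np.linalg.inv(m['K'])@np.array([px[0],px[1],1.]); c=-m['R'].T@m['t']
    return c+r*(z-c[2])/r[2]
def proj(m,X):
    p=m['K']@(m['R']@np.asarray(X)+m['t']); return p[:2]/p[2]
def blobs(im,col,amin=15,fill=True):
    h=cv2.cvtColor(im,cv2.COLOR_RGB2HSV); k=sum(cv2.inRange(h,a,b) for a,b in RNG[col])
    cs,_=cv2.findContours(k,cv2.RETR_EXTERNAL,cv2.CHAIN_APPROX_NONE)
    out=[]
    for c in cs:
        M=cv2.moments(c)
        if M['m00']>=amin: out.append((M['m10']/M['m00'],M['m01']/M['m00'],M['m00'],c))
    return out
def rel(tgt,yaw=None):
    """shift in tool axes (cm) from the measured pose to world tgt"""
    o=telemetry.get_obs(); R=Rn.from_rotvec(o['tool_rot']).as_matrix()
    return (R.T@(np.asarray(tgt)-o['position'])*100).round(2)
E
python3 - <<'E'
from h import *
for n in ("scene","top"):
    f=np.load(n+"0.npz"); m={k:f[k] for k in 'KRt'}
    for col,z in (('red',.038),('yel',.008),('blue',.02)):
        for u,v,a,c in blobs(f['im'],col):
            print(n,col,round(u),round(v),a,cast(m,(u,v),z).round(3),'depthz',f['d'][int(v),int(u)].round(3))
    g=cv2.cvtColor(f['im'],cv2.COLOR_RGB2HSV)
# pan & rack corners from top by brightness
f=np.load("top0.npz"); m={k:f[k] for k in 'KRt'}
for n,zz in(("top",.008),("scene",.008)):
    f=np.load(n+"0.npz"); m={k:f[k] for k in 'KRt'}; im=f['im']
    hsv=cv2.cvtColor(im,cv2.COLOR_RGB2HSV); k=((hsv[:,:,2]>150)&(hsv[:,:,1]<40)).astype(np.uint8)|(cv2.inRange(hsv,(100,150,40),(125,255,255))>0).astype(np.uint8)
    for c in cv2.findContours(k,0,2)[0]:
        if cv2.contourArea(c)>1500:
            b=cv2.boxPoints(cv2.minAreaRect(c)); print(n,[cast(m,p,zz)[:2].round(3).tolist() for p in b])
# lever depth
f=np.load("top0.npz")
for u,v,a,c in blobs(f['im'],'red'):
    pass
E
```

```text
scene red 400 360 97.0 [0.587 0.209 0.038] depthz 0.889
scene red 498 350 146.5 [0.458 0.351 0.038] depthz 0.824
scene red 332 305 75.5 [0.569 0.042 0.038] depthz 0.946
scene red 391 303 75.0 [0.494 0.134 0.038] depthz 0.949
scene red 420 275 535.0 [0.405 0.15  0.038] depthz 1.008
scene yel 341 474 233.5 [0.808 0.23  0.008] depthz 0.793
scene yel 189 391 2885.0 [ 0.861 -0.081  0.008] depthz 0.87
scene yel 286 245 67.0 [ 0.498 -0.133  0.008] depthz 1.057
scene yel 261 231 64.5 [ 0.503 -0.203  0.008] depthz 1.077
scene yel 356 231 59.5 [ 0.374 -0.026  0.008] depthz 1.053
scene yel 277 207 56.5 [ 0.427 -0.215  0.008] depthz 1.113
scene yel 616 138 268.0 [-0.284  0.364  0.008] depthz 2.077
scene yel 536 103 80.0 [-0.284  0.14   0.008] depthz 2.193
scene yel 74 120 1698.5 [ 0.526 -0.828  0.008] depthz 2.095
scene yel 585 67 2005.0 [-0.521  0.198  0.008] depthz 1.683
scene yel 59 65 7649.5 [ 0.405 -1.043  0.008] depthz 1.696
scene yel 187 16 16.5 [ 0.007 -0.92   0.008] depthz 1.857
scene yel 635 2 27.0 [-0.964  0.217  0.008] depthz 1.184
scene blue 396 368 288.0 [0.598 0.211 0.02 ] depthz 
[... 787 characters left out ...]
.008] depthz 1.573
top yel 324 134 1111.5 [ 0.866 -0.078  0.008] depthz 1.598
top blue 278 272 226.0 [0.487 0.051 0.02 ] depthz 1.498
top blue 248 272 76.0 [0.488 0.128 0.02 ] depthz 1.5
top blue 213 267 223.0 [0.504 0.217 0.02 ] depthz 1.499
top blue 282 244 72.0 [0.561 0.04  0.02 ] depthz 1.515
top blue 249 238 215.5 [0.578 0.125 0.02 ] depthz 1.527
top blue 219 238 81.0 [0.579 0.203 0.02 ] depthz 1.525
top [[0.497, 0.57], [0.642, 0.561], [0.623, 0.441], [0.479, 0.453]]
scene [[1.156, -0.234], [0.534, -1.141], [-0.584, 0.338], [0.511, 0.65]]
scene [[0.28, -0.686], [-0.064, -0.971], [-0.399, -0.219], [-0.021, -0.057]]
scene [[-0.486, 0.17], [-0.951, 0.113], [-0.929, 0.314], [-0.484, 0.342]]
```

Call:
send_rows(hand=[0.6, 0.6, 0.6, 0.6, 0.6, 0.6, 0.6, 0.6, 0.6, 0.6, 0.6, 0.6], offset=[[0, 0, 0], [0, 0, 0], [0, 0, 0], [0, 0, 0], [-2, 4.5, 0], [-2, 4.5, 0], [-2, 4.5, 0], [-2, 4.5, 0], [-2, 4.5, 0], [-2, 4.5, 0], [-2, 4.5, 0], [-2, 4.5, 0]], twist=[0.128, 0.128, 0.128, 0.128, 0, 0, 0, 0, 0, 0, 0, 0])

```text
clock: 1.3
position: [0.4439, -0.2321, 0.2312]
tool_rot: [-0.17, -3.137, -0.0]
wrist_force: [0.8, 0.5, -0.2]
opening: 0.0513
gripper_force: 0.0
```

```bash
cat >> h.py <<'E'
def state():
    o=telemetry.get_obs(); R=Rn.from_rotvec(o['tool_rot']).as_matrix()
    print('t',round(o['clock'],2),'p',(o['position']*1000).round(1),'ytool',R[:,1].round(3),'tilt z',R[:,2].round(4),'F',o['wrist_force'].round(1),'open',(o['opening']*1000).round(1),'grip',round(o['gripper_force'],1))
E
python3 - <<'E'
from h import *
state()
ms=[];us=[]
for n,uv in (("scene",(498,350.5)),("top",(155,266))):
    f=np.load(n+"0.npz"); m={k:f[k] for k in 'KRt'}; ms.append(m['K']@np.c_[m['R'],m['t']]); us.append(np.array(uv,float))
X=cv2.triangulatePoints(ms[0],ms[1],us[0],us[1]); print('lever tip',(X[:3]/X[3]).T)
print('pan',cast(m,(356,205),.02))
im,d,m=snap('wrist','w1'); print(m['K'][0,0],-m['R'].T@m['t'],m['R'])
for c,z in (('yel',.008),('red',.038),('blue',.02)):
    for u,v,a,_ in blobs(im,c,100): print(c,round(u,1),round(v,1),a,cast(m,(u,v),z).round(4))
E
```

```text
Traceback (most recent call last):
  File "h.py", line 28, in state
    print('t',round(o['clock'],2),'p',(o['position']*1000).round(1),'ytool',R[:,1].round(3),'tilt z',R[:,2].round(4),'F',o['wrist_force'].round(1),'open',(o['opening']*1000).round(1),'grip',round(o['gripper_force'],1))
                                                                                                                                                          ^^^^^^^^^^^^^^^^^^^^^^^^^
AttributeError: 'float' object has no attribute 'round'
```

```bash
sed -i "s/(o\['opening'\]\*1000).round(1)/round(o['opening']*1000,1)/" h.py
python3 - <<'E'
from h import *
state()
ms=[];us=[]
for n,uv in (("scene",(498,350.5)),("top",(155,266))):
    f=np.load(n+"0.npz"); m={k:f[k] for k in 'KRt'}; ms.append(m['K']@np.c_[m['R'],m['t']]); us.append(np.array(uv,float))
X=cv2.triangulatePoints(ms[0],ms[1],us[0],us[1]); print('lever tip',(X[:3]/X[3]).T)
print('pan',cast(m,(356,205),.02))
im,d,m=snap('wrist','w1'); print(m['K'][0,0],-m['R'].T@m['t'],m['R'])
for c,z in (('yel',.008),('red',.038),('blue',.02)):
    for u,v,a,_ in blobs(im,c,100): print(c,round(u,1),round(v,1),a,cast(m,(u,v),z).round(4))
E
```

```text
t 1.3 p [ 443.9 -232.1  231.2] ytool [0.108 0.994 0.   ] tilt z [-2.e-04  2.e-04 -1.e+00] F [ 0.8  0.5 -0.2] open 51.3 grip 0.0
lever tip [[0.49474743 0.34270777 0.10631501]]
pan [ 0.65994799 -0.15659171  0.02      ]
343.03885800847735 [ 0.37338186 -0.22395242  0.37331915] [[ 1.08305838e-01  9.94117607e-01 -1.71914497e-04]
 [ 9.54109448e-01 -1.03898512e-01  2.80856297e-01]
 [ 2.79186328e-01 -3.05824019e-02 -9.59749817e-01]]
yel 489.4 463.0 221.0 [ 0.8304 -0.0454  0.008 ]
yel 354.9 251.8 303.0 [ 0.5035 -0.2039  0.008 ]
yel 417.5 241.8 314.5 [ 0.4993 -0.1335  0.008 ]
yel 337.5 186.4 359.0 [ 0.4281 -0.2163  0.008 ]
yel 527.2 119.5 422.0 [ 0.3815 -0.0191  0.008 ]
red 590.1 295.5 302.0 [0.5697 0.0414 0.038 ]
blue 631.5 286.2 514.0 [0.5736 0.1006 0.02  ]
blue 568.4 282.0 1084.0 [0.5608 0.0297 0.02  ]
blue 587.8 213.2 1806.0 [0.483 0.043 0.02 ]
```

View pics/w1.png

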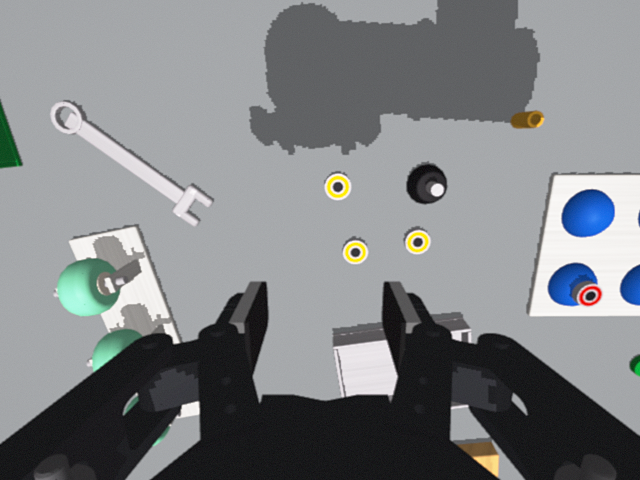

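The wrist picture shows yellows at (355,252), (417,242), (337,186), toe stop (427,184), spacer (527,119), pan rim just behind the fingers. All agree with the other views within 2–3 mm.

Call:
send_rows(hand=[0, 0, 0, 0, 0, 0, 0], offset=[[0.7, 4.5, -0.5], [0.7, 4.5, -0.5], [0.7, 4.5, -0.5], [0.7, 4.5, -0.5], [0.7, 4.5, -0.5], [0.7, 4.5, -0.5], [0.7, 4.5, -0.5]], twist=[0, 0, 0, 0, 0, 0, 0])

```text
clock: 2.05
position: [0.4281, 0.086, 0.2665]
tool_rot: [-0.17, -3.137, -0.0]
wrist_force: [0.9, -1.3, -1.5]
opening: -0.0003
gripper_force: 0.0
```

```bash
cat >> h.py <<'E'
def look(save=None,cols=(('yel',.008),('red',.038),('blue',.02)),amin=100):
    state(); im,d,m=snap('wrist',save)
    for c,z in cols:
        for u,v,a,_ in blobs(im,c,amin): print(c,round(u),round(v),a,(cast(m,(u,v),z)*1000).round(1))
    return im,d,m
def dome(m,X):
    """predicted red disc pixel check helper"""
    return proj(m,X).round(1)
E
python3 -c "
from h import *
im,d,m=look('w2'); np.savez('w2.npz',im=im,d=d,**m)"
```

```text
t 2.05 p [428.1  86.  266.5] ytool [0.108 0.994 0.   ] tilt z [-1.e-04  1.e-04 -1.e+00] F [ 0.9 -1.3 -1.5] open -0.3 grip 0.0
yel 103 280 244.5 [ 503.8 -203.8    8. ]
yel 157 271 247.5 [ 499.3 -133.2    8. ]
yel 75 223 287.0 [ 427.9 -216.     8. ]
yel 222 168 216.0 [381.7 -27.7   8. ]
red 439 319 220.0 [587.2 208.6  38. ]
red 372 254 259.5 [494.9 134.   38. ]
red 601 253 679.5 [521.  394.1  38. ]
red 372 156 2248.5 [385.1 141.5  38. ]
blue 288 305 141.0 [557.9  25.3  20. ]
blue 430 304 705.0 [574.9 202.9  20. ]
blue 371 307 791.0 [571.5 129.9  20. ]
blue 367 241 702.0 [483.9 131.   20. ]
blue 301 246 1251.0 [482.4  51.7  20. ]
blue 438 246 1270.0 [499.4 214.1  20. ]
```

Call:
send_rows(hand=[0, 0, 0, 0, 0], offset=[[0.7, 4.5, 0], [0.7, 4.5, 0], [0.7, 4.5, 0], [0.7, 4.5, 0], [0, 0, 0]], twist=[0, 0, 0, 0, 0])

```text
clock: 2.6
position: [0.4202, 0.2704, 0.2654]
tool_rot: [-0.162, -3.137, 0.0]
wrist_force: [-0.3, -0.9, -0.2]
opening: -0.0002
gripper_force: 0.0
```

```bash
python3 -c "
from h import *
im,d,m=look('w3',(('red',.106),)); np.savez('w3.npz',im=im,d=d,**m)
print(proj(m,[.495,.343,.106]))"
```

```text
t 2.6 p [420.2 270.4 265.4] ytool [ 0.103  0.995 -0.   ] tilt z [-5.e-04 -2.e-04 -1.e+00] F [-0.3 -0.9 -0.2] open -0.2 grip 0.0
red 153 340 215.0 [529.2  85.4 106. ]
red 406 281 527.5 [491.1 341.3 106. ]
red 215 277 258.0 [468.1 160.6 106. ]
red 213 180 2276.0 [377.6 176.5 106. ]
[407.90168123 284.27800889]
```

View pics/w3.png

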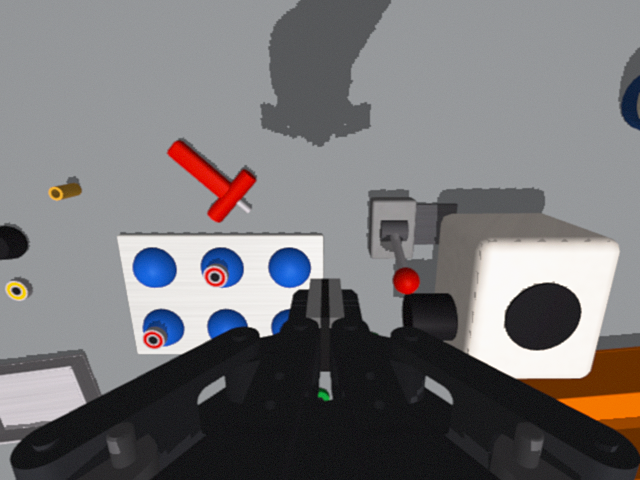

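Lever ball at (406,281), 20 mm across, at about (0.492, 0.342, 0.106); nozzle end at (405–455, 315), just to its +y. I'll push the ball from its far side with shut fingers.

Call:
send_rows(hand=[0, 0, 0, 0, 0, 0, 0, 0, 0, 0], offset=[[-2.5, 1.8, 0], [-2.5, 1.8, 0], [-2.5, 1.8, 0], [-2.5, 1.8, 0], [0, 0, 4], [0, 0, 4], [0, 0, 4], [0, 0, 3], [0, 0, 2], [0, 0, 0]], twist=[0, 0, 0, 0, 0, 0, 0, 0, 0, 0])

```text
clock: 3.65
position: [0.5259, 0.3241, 0.0927]
tool_rot: [-0.173, -3.131, 0.009]
wrist_force: [0.2, -0.0, 0.1]
opening: -0.0
gripper_force: 0.0
```

```bash
python3 -c "
from h import *
im,d,m=look('w4',(('red',.106),)); 
f=np.load('w3.npz');mm={k:f[k] for k in 'KRt'};print(cast(mm,(393,228),.04))"
```

```text
t 3.65 p [525.9 324.1  92.7] ytool [ 0.11   0.994 -0.006] tilt z [-0.0063 -0.0055 -1.    ] F [ 0.2 -0.   0.1] open -0.0 grip 0.0
red 159 353 224.0 [538.7 250.5 106. ]
red 15 241 353.0 [482.5 205.8 106. ]
red 359 226 3081.5 [491.2 341.9 106. ]
red 35 78 5944.5 [425.7 234.2 106. ]
[0.45700452 0.3431516  0.04      ]
```

Call:
send_rows(hand=[0, 0, 0, 0, 0, 0, 0, 0, 0, 0, 0, 0], offset=[[0, 0.6, 0], [0.8, -0.1, 0], [0.8, -0.1, 0], [0.8, -0.1, 0], [0.8, -0.1, 0], [0.8, -0.1, 0], [0.8, -0.1, 0], [0.8, -0.1, 0], [0.8, -0.1, 0], [0.8, -0.1, 0], [0.8, -0.1, 0], [0.5, 0, 0]], twist=[0, 0, 0, 0, 0, 0, 0, 0, 0, 0, 0, 0])

```text
clock: 4.9
position: [0.4417, 0.3317, 0.096]
tool_rot: [-0.17, -3.136, 0.002]
wrist_force: [4.5, -2.8, -2.1]
opening: 0.0001
gripper_force: 2.4
```

```bash
python3 -c "
from h import *
im,d,m=look('w5',(('red',.106),)); "
```

```text
t 4.9 p [441.7 331.7  96. ] ytool [ 0.108  0.994 -0.001] tilt z [-8.0e-04 -1.2e-03 -1.0e+00] F [ 4.5 -2.8 -2.1] open 0.1 grip 2.4
red 44 356 766.0 [452.8 204.2 106. ]
red 358 258 2624.0 [421.2 348.2 106. ]
red 53 202 6056.5 [385.  231.5 106. ]
```

Call:
send_rows(hand=[0, 0, 0, 0], offset=[[0.3, 0, 0], [0.3, 0, 0], [0.3, 0, 0], [0, 0, 0]], twist=[0, 0, 0, 0])

```text
clock: 5.35
position: [0.4381, 0.3313, 0.0976]
tool_rot: [0.168, 3.13, -0.004]
wrist_force: [18.0, -11.7, -0.1]
opening: -0.0
gripper_force: 9.3
```

```bash
python3 -c "
from h import *
im,d,m=look('w6',(('red',.106),)); "
```

```text
t 5.35 p [438.1 331.3  97.6] ytool [ 0.107  0.994 -0.002] tilt z [ 0.0066 -0.0027 -1.    ] F [ 18.  -11.7  -0.1] open -0.0 grip 9.3
red 49 358 736.0 [451.4 203.8 106. ]
red 360 264 2534.0 [420.8 348.2 106. ]
red 55 204 6109.0 [382.4 230.4 106. ]
```

Call:
send_rows(hand=[0, 0, 0, 0.33, 0.33, 0.33, 0.33, 0.33, 0.33, 0.33, 0.33, 0.33], offset=[[-2, 0, 0], [0, 0, -4], [0, 0, -4], [2.2, -4.3, 0], [2.2, -4.3, 0], [0, 0, 4.5], [0, 0, 4.5], [0, 0, 4], [0, 0, 2], [0, 0, 1], [0, 0, 0], [0, 0, 0]], twist=[0, 0, 0, 0, 0, 0, 0, 0, 0, 0, 0, 0])

```text
clock: 6.6
position: [0.4012, 0.2512, 0.0171]
tool_rot: [0.169, 3.136, 0.002]
wrist_force: [-0.3, -0.6, -0.1]
opening: 0.0279
gripper_force: 0.0
```

```bash
python3 -c "
from h import *
im,d,m=look('w7',(('red',.106),)); "
```

```text
t 6.6 p [401.2 251.2  17.1] ytool [0.108 0.994 0.002] tilt z [ 0.0013  0.0014 -1.    ] F [-0.3 -0.6 -0.1] open 27.9 grip 0.0
red 96 282 14531.0 [350.2 218.4 106. ]
```

View pics/w7.png

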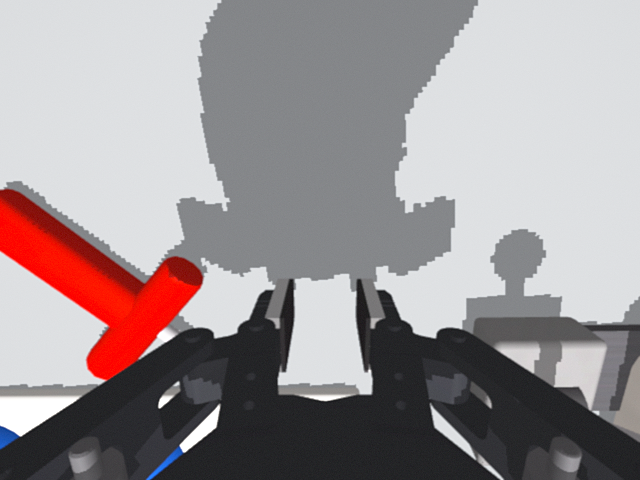

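Fingers clear of puller and rack plate; probing the counter for the true fingertip height at 28 mm opening.

Call:
send_rows(hand=[0.33, 0.33, 0.33, 0.33, 0.33], offset=[[0, 0, 0.5], [0, 0, 0.3], [0, 0, 0.3], [0, 0, 0.2], [0, 0, 0]], twist=[0, 0, 0, 0, 0])

```text
clock: 7.15
position: [0.4004, 0.2502, 0.003]
tool_rot: [-0.17, -3.137, 0.001]
wrist_force: [0.0, 0.2, 0.6]
opening: 0.0282
gripper_force: 0.0
```

Call:
send_rows(hand=[0.33, 0.33, 0.33, 0.33, 0.33], offset=[[0, 0, 0.2], [0, 0, 0.15], [0, 0, 0.15], [0, 0, 0.1], [0, 0, 0]], twist=[0, 0, 0, 0, 0])

```text
clock: 7.65
position: [0.4006, 0.2504, -0.0004]
tool_rot: [0.168, 3.137, -0.0]
wrist_force: [-5.4, -2.2, 22.0]
opening: 0.028
gripper_force: 11.4
```

Call:
send_rows(hand=[0.33, 0.55, 0.55, 0.55, 0.55, 0.55, 0.55, 0.55, 0.55], offset=[[0, 0, -4.5], [0, 0, -4.5], [0, 0, -4.5], [-3.5, -3.5, 0], [-3.5, -3.5, 0], [-3.5, -3.5, 0], [0, 0, 4], [0, 0, 2.5], [0, 0, 0]], twist=[0, 0, 0, 0, 0, 0, 0, 0, 0])

```text
clock: 8.55
position: [0.4912, 0.1326, 0.064]
tool_rot: [-0.173, -3.13, 0.007]
wrist_force: [-0.1, 0.1, -0.2]
opening: 0.047
gripper_force: 0.0
```

```bash
cat >> h.py <<'E'
def disc(col,z,near,save=None,rmax=.03):
    """nearest disc of colour to world xy near -> centre (outer ellipse of the shield ring), and tool shift to it"""
    state(); im,d,m=snap('wrist',save)
    out=[]
    for u,v,a,c in blobs(im,col,100):
        X=cast(m,(u,v),z); 
        if len(c)>=5 and np.hypot(*(X[:2]-near))<rmax:
            (eu,ev),ax,_=cv2.fitEllipse(c); E=cast(m,(eu,ev),z)
            dist=np.linalg.norm(E+m['R'].T@m['t'])
            out.append((np.hypot(*(E[:2]-near)),E)); print(col,'px',round(u),round(v),'centroid',(X*1000).round(1),'ellipse',(E*1000).round(1),'diam mm',np.round(np.array(ax)*dist/m['K'][0,0]*1000,1))
    if out:
        E=min(out,key=lambda t:t[0])[1]; print('shift cm (tool)',rel(E)); return E
E
python3 -c "
from h import *
disc('red',.038,(.494,.134),'w8')"
```

```text
t 8.55 p [491.2 132.6  64. ] ytool [ 0.11   0.994 -0.005] tilt z [-0.0074 -0.004  -1.    ] F [-0.1  0.1 -0.2] open 47.0 grip 0.0
red px 328 280 centroid [494.7 134.   38. ] ellipse [494.7 134.   38. ] diam mm [21.6 23.3]
shift cm (tool) [-0.19  0.05  2.81]
```

View pics/w8.png

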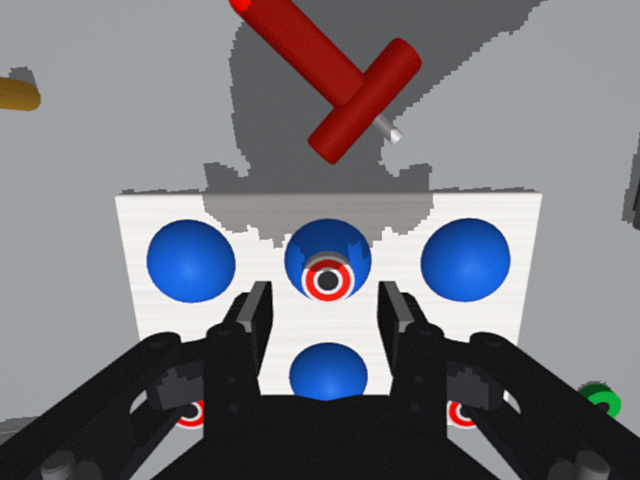

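Red disc sits between the fingers at (328,280). Going down to fingertip height 30 mm.

Call:
send_rows(hand=[0.55, 0.55, 0.55, 0.55, 0.55], offset=[[-0.3, 0.15, 1.5], [0, 0, 1.0], [0, 0, 0.7], [0, 0, 0.2], [0, 0, 0]], twist=[0, 0, 0, 0, 0])

```text
clock: 9.1
position: [0.4968, 0.136, 0.0335]
tool_rot: [0.169, 3.137, -0.0]
wrist_force: [-0.2, -0.4, -0.5]
opening: 0.0471
gripper_force: 0.0
```

```bash
python3 -c "
from h import *
disc('red',.038,(.494,.134),'w9')"
```

```text
t 9.1 p [496.8 136.   33.5] ytool [ 0.107  0.994 -0.   ] tilt z [ 1.e-04 -0.e+00 -1.e+00] F [-0.2 -0.4 -0.5] open 47.1 grip 0.0
red px 319 297 centroid [494.6 134.1  38. ] ellipse [494.6 134.1  38. ] diam mm [21.6 23.7]
shift cm (tool) [ 0.22 -0.23 -0.43]
```

Call:
send_rows(hand=[0.55, 0.55, 0.3, 0.2, 0.2, 0.2, 0.2], offset=[[0.2, -0.2, 0.3], [0, 0, 0], [0, 0, 0], [0, 0, 0], [0, 0, 0], [0, 0, 0], [0, 0, 0]], twist=[0, 0, 0, 0, 0, 0, 0], force=50)

```text
clock: 9.85
position: [0.4947, 0.134, 0.0307]
tool_rot: [0.17, 3.137, 0.0]
wrist_force: [-1.4, -0.6, 3.8]
opening: 0.0251
gripper_force: 49.1
```

```bash
python3 -c "
from h import *
disc('red',.038,(.494,.134),'w10')
f=np.load('top0.npz'); m={k:f[k] for k in 'KRt'}
# pan outline at rim z=.028 from top view corners by brightness
im=f['im'][170:240,310:400]; cv2.imwrite('pics/pan.png',cv2.resize(im[:,:,::-1],None,fx=6,fy=6))
"
```

```text
t 9.85 p [494.7 134.   30.7] ytool [0.108 0.994 0.   ] tilt z [ 4.e-04  0.e+00 -1.e+00] F [-1.4 -0.6  3.8] open 25.1 grip 49.1
red px 325 304 centroid [494.7 134.5  38. ] ellipse [494.7 134.5  38. ] diam mm [21.4 24. ]
shift cm (tool) [ 0.01  0.04 -0.74]
```

Call:
send_rows(hand=[0.2, 0.2, 0.2, 0.2, 0.2, 0.2], offset=[[0, 0, -1], [0, 0, -3], [0, 0, -4], [0, 0, -4], [0, 0, 0], [0, 0, 0]], twist=[0, 0, 0, 0, 0, 0])

```text
clock: 10.5
position: [0.4947, 0.1344, 0.1514]
tool_rot: [0.17, 3.135, 0.003]
wrist_force: [-0.2, -1.1, -0.9]
opening: 0.0251
gripper_force: 49.4
```

Run:
```python
from h import *
look(None,(('red',.15),('blue',.02)))
im,d,m=snap('top','top1')
f=np.load('top0.npz')
c=np.hstack([cv2.resize(x[165:245,305:405,::-1],None,fx=4,fy=4,interpolation=cv2.INTER_CUBIC) for x in (f['im'],im)])
cv2.imwrite('pics/pan2.png',c)
```

```text
t 10.5 p [494.7 134.4 151.4] ytool [0.108 0.994 0.002] tilt z [ 0.002   0.0021 -1.    ] F [-0.2 -1.1 -0.9] open 25.1 grip 49.4
red 226 325 175.5 [505.1  86.7 150. ]
red 423 325 491.5 [515.4 179.5 150. ]
red 325 304 2051.5 [499.2 134.3 150. ]
red 321 81 5537.5 [404.6 143.3 150. ]
blue 234 301 1290.0 [555.7  47.7  20. ]
blue 415 299 1247.5 [572.  206.4  20. ]
blue 225 220 2794.5 [483.3  54.2  20. ]
blue 422 220 2780.5 [500.1 214.6  20. ]
blue 323 220 2760.5 [491.6 134.4  20. ]
```

View pics/pan2.png

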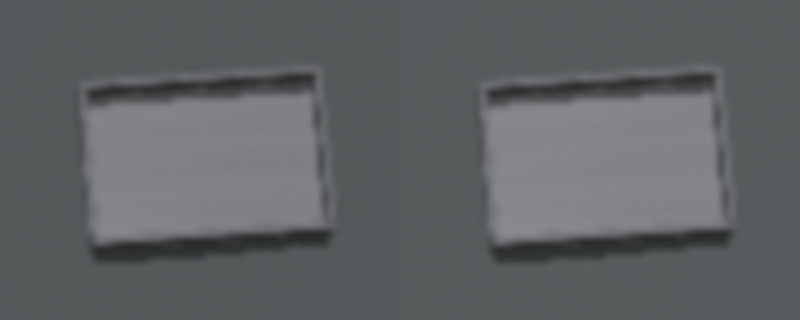

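Pan unchanged, rim corners in the crop about (80,82), (320,68), (333,232), (92,248): centre ≈ (0.658, −0.157), turned ~+3°. Red is in the grip.

Call:
send_rows(hand=[0.2, 0.2, 0.2, 0.2, 0.2, 0.2, 0.2, 0.2, 0.2, 0.2, 0.2], offset=[[-2.4, -4.2, 0], [-2.4, -4.3, 0], [-2.4, -4.3, 0], [-2.4, -4.3, 0], [-2.4, -4.3, 0], [-2.4, -4.3, 0], [-2.4, -4.3, 0], [0, 0, 0], [0, 0, 5], [0, 0, 4], [0, 0, 0]], twist=[0, 0, 0, 0, 0, 0, 0, 0, 0, 0, 0])

```text
clock: 11.7
position: [0.6231, -0.1815, 0.052]
tool_rot: [-0.172, -3.12, -0.003]
wrist_force: [-0.7, 0.6, -1.2]
opening: 0.025
gripper_force: 49.6
```

Run:
```python
from h import *
f=np.load('top0.npz');m={k:f[k] for k in 'KRt'}
for p in ((80,82),(320,68),(333,232),(92,248),(206,157.5)): print(cast(m,(305+p[0]/4,165+p[1]/4),.028).round(3))
look('w11',(('red',.068),('yel',.008)))
```

```text
[ 0.713 -0.076  0.028]
[ 0.719 -0.235  0.028]
[ 0.607 -0.238  0.028]
[ 0.6   -0.081  0.028]
[ 0.659 -0.157  0.028]
t 11.7 p [ 623.1 -181.5   52. ] ytool [0.11  0.994 0.001] tilt z [-0.017   0.0026 -0.9999] F [-0.7  0.6 -1.2] open 25.0 grip 49.6
red 325 304 2034.0 [ 618.8 -180.5   68. ]
yel 252 39 2072.0 [ 503.7 -203.6    8. ]
yel 394 22 824.0 [ 503.6 -133.9    8. ]
```

View pics/w11.png

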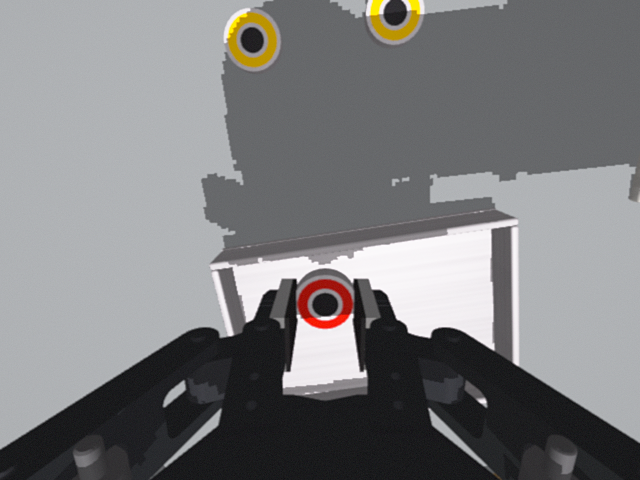

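Call:
send_rows(hand=[0.2, 0.2, 0.2, 0.2], offset=[[-0.3, 0, 2], [0, 0, 1.5], [0, 0, 0], [0, 0, 0]], twist=[0, 0, 0, 0])

```text
clock: 12.15
position: [0.6326, -0.1826, 0.0262]
tool_rot: [0.169, 3.136, -0.001]
wrist_force: [0.1, -0.8, 0.0]
opening: 0.0252
gripper_force: 49.6
```

Call:
send_rows(hand=[0.2, 0.2, 0.2, 0.42, 0.42, 0.42, 0.42, 0.42, 0.42], offset=[[0, 0, 1.2], [0, 0, 0.4], [0, 0, 0], [0, 0, 0], [0, 0, 0], [0, 0, -3], [0, 0, -4], [0, 0, -4], [0, 0, 0]], twist=[0, 0, 0, 0, 0, 0, 0, 0, 0])

```text
clock: 13.05
position: [0.6365, -0.1835, 0.1272]
tool_rot: [0.167, 3.123, -0.003]
wrist_force: [0.6, 0.4, -0.2]
opening: 0.0355
gripper_force: 0.0
```

Run:
```python
from h import *
look('w12',(('red',.013),('yel',.008)))
# next red at (.569,.042)
o=telemetry.get_obs(); print(rel((.5695,.042,.1)))
```

```text
t 13.05 p [ 636.5 -183.5  127.2] ytool [ 0.107  0.994 -0.001] tilt z [ 0.0141 -0.0027 -0.9999] F [ 0.6  0.4 -0.2] open 35.5 grip 0.0
red 325 222 638.5 [ 631.9 -182.2   13. ]
yel 464 440 1060.5 [865.8 -71.4   8. ]
yel 274 41 1089.5 [ 503.7 -203.7    8. ]
yel 377 21 1139.5 [ 499.4 -133.4    8. ]
[ 8.9  21.66  2.3 ]
```

Call:
send_rows(hand=[0.55, 0.55, 0.55, 0.55, 0.55, 0.55, 0.55, 0.55, 0.55], offset=[[1.7, 4.3, 0], [1.7, 4.3, 0], [1.7, 4.3, 0], [1.7, 4.3, 0], [1.8, 4.4, 0], [0, 0, 3], [0, 0, 3], [0, 0, 0], [0, 0, 0]], twist=[0, 0, 0, 0, 0, 0, 0, 0, 0])

```text
clock: 14.0
position: [0.5698, 0.041, 0.0589]
tool_rot: [-0.169, -3.135, 0.002]
wrist_force: [0.3, -0.5, 0.8]
opening: 0.0472
gripper_force: 0.0
```

```bash
python3 -c "
from h import *
disc('red',.038,(.5695,.042),'w13')"
```

```text
t 14.0 p [569.8  41.   58.9] ytool [ 0.108  0.994 -0.001] tilt z [-0.0017 -0.0011 -1.    ] F [ 0.3 -0.5  0.8] open 47.2 grip 0.0
red px 325 277 centroid [569.5  41.8  38. ] ellipse [569.5  41.8  38. ] diam mm [21.6 23.4]
shift cm (tool) [0.13 0.05 2.19]
```

Call:
send_rows(hand=[0.55, 0.55, 0.55, 0.55, 0.55], offset=[[0, 0.05, 1.4], [0, 0, 1.0], [0, 0, 0.4], [0, 0, 0], [0, 0, 0]], twist=[0, 0, 0, 0, 0])

```text
clock: 14.55
position: [0.5705, 0.0418, 0.0318]
tool_rot: [0.17, 3.136, 0.0]
wrist_force: [-0.9, 0.4, -0.7]
opening: 0.0471
gripper_force: 0.0
```

```bash
python3 -c "
from h import *
disc('red',.038,(.5695,.042),'w14')"
```

```text
t 14.55 p [570.5  41.8  31.8] ytool [0.108 0.994 0.   ] tilt z [ 9.e-04  1.e-04 -1.e+00] F [-0.9  0.4 -0.7] open 47.1 grip 0.0
red px 323 300 centroid [569.4  41.8  38. ] ellipse [569.4  41.8  38. ] diam mm [21.5 23.8]
shift cm (tool) [ 0.11 -0.02 -0.61]
```

Call:
send_rows(hand=[0.3, 0.2, 0.2, 0.2, 0.2, 0.2, 0.2, 0.2], offset=[[0.1, 0, 0.1], [0, 0, 0], [0, 0, 0], [0, 0, 0], [0, 0, -1], [0, 0, -3], [0, 0, -3], [0, 0, -2]], twist=[0, 0, 0, 0, 0, 0, 0, 0], force=50)

```text
clock: 15.4
position: [0.5699, 0.0422, 0.1228]
tool_rot: [0.169, 3.134, 0.001]
wrist_force: [0.0, -0.2, 0.6]
opening: 0.0251
gripper_force: 49.2
```

Call:
send_rows(hand=[0.2, 0.2, 0.2, 0.2, 0.2, 0.2, 0.2, 0.2, 0.2, 0.2], offset=[[-2.3, -3.6, 0], [-2.4, -3.6, 0], [-2.4, -3.6, 0], [-2.4, -3.6, 0], [-2.4, -3.6, 0], [-2.2, -3.5, 0], [0, 0, 0], [0, 0, 4], [0, 0, 2], [0, 0, 0]], twist=[0, 0, 0, 0, 0, 0, 0, 0, 0, 0])

```text
clock: 16.4
position: [0.683, -0.1862, 0.0563]
tool_rot: [-0.17, -3.129, -0.002]
wrist_force: [-1.3, 0.7, -0.6]
opening: 0.0252
gripper_force: 49.2
```

```bash
python3 -c "
from h import *
look('w15',(('red',.06),('yel',.008)))"
```

```text
t 16.4 p [ 683.  -186.2   56.3] ytool [0.109 0.994 0.001] tilt z [-0.0083  0.0016 -1.    ] F [-1.3  0.7 -0.6] open 25.2 grip 49.2
red 325 304 2029.5 [ 684.9 -185.8   60. ]
red 321 174 1463.0 [ 627.4 -181.1   60. ]
yel 463 446 164.0 [ 831.5 -104.1    8. ]
```

Call:
send_rows(hand=[0.2, 0.2, 0.2, 0.2], offset=[[0, 0.1, 2], [0, 0, 1.6], [0, 0, 0], [0, 0, 0]], twist=[0, 0, 0, 0])

```text
clock: 16.85
position: [0.6865, -0.186, 0.025]
tool_rot: [0.169, 3.137, -0.001]
wrist_force: [-0.0, 0.9, -0.3]
opening: 0.0253
gripper_force: 49.2
```

Call:
send_rows(hand=[0.2, 0.2, 0.2, 0.42, 0.42, 0.42, 0.42, 0.42, 0.42], offset=[[0, 0, 1.2], [0, 0, 0.3], [0, 0, 0], [0, 0, 0], [0, 0, 0], [0, 0, -3], [0, 0, -4], [0, 0, -3], [0, 0, 0]], twist=[0, 0, 0, 0, 0, 0, 0, 0, 0])

```text
clock: 17.75
position: [0.6897, -0.1867, 0.1164]
tool_rot: [0.168, 3.125, -0.003]
wrist_force: [0.0, -0.1, 0.5]
opening: 0.0359
gripper_force: 0.0
```

```bash
python3 -c "
from h import *
look('w16',(('red',.013),('yel',.008)))"
```

```text
t 17.75 p [ 689.7 -186.7  116.4] ytool [ 0.107  0.994 -0.001] tilt z [ 0.0121 -0.0024 -0.9999] F [ 0.  -0.1  0.5] open 35.9 grip 0.0
red 325 227 690.5 [ 686.3 -185.7   13. ]
red 322 152 867.5 [ 632.2 -182.2   13. ]
yel 460 436 921.5 [900.6 -83.    8. ]
yel 492 396 134.0 [858.4 -55.1   8. ]
```

Call:
send_rows(hand=[0.55, 0.55, 0.55, 0.55, 0.55, 0.55, 0.55, 0.55, 0.55, 0.55, 0.55, 0.55], offset=[[1.6, 4.2, 0], [1.6, 4.2, 0], [1.6, 4.2, 0], [1.6, 4.2, 0], [1.6, 4.2, 0], [1.6, 4.2, 0], [1.6, 4.2, 0], [1.5, 4.3, 0], [1.4, 4.4, 0], [0, 0, 2.5], [0, 0, 2.5], [0, 0, 0]], twist=[0, 0, 0, 0, 0, 0, 0, 0, 0, 0, 0, 0])

```text
clock: 19.0
position: [0.5838, 0.2069, 0.0548]
tool_rot: [-0.17, -3.129, 0.008]
wrist_force: [-0.3, -1.1, 0.3]
opening: 0.0469
gripper_force: 0.0
```

```bash
python3 -c "
from h import *
disc('red',.038,(.587,.2087),'w17')"
```

```text
t 19.0 p [583.8 206.9  54.8] ytool [ 0.108  0.994 -0.005] tilt z [-0.0086 -0.0044 -1.    ] F [-0.3 -1.1  0.3] open 46.9 grip 0.0
red px 329 287 centroid [586.9 208.9  38. ] ellipse [586.9 208.9  38. ] diam mm [21.6 23.4]
shift cm (tool) [-0.13  0.19  1.9 ]
```

Call:
send_rows(hand=[0.55, 0.55, 0.55, 0.55, 0.55], offset=[[0, 0, 1.0], [0, 0, 0.8], [0, 0, 0.3], [0, 0, 0], [0, 0, 0]], twist=[0, 0, 0, 0, 0])

```text
clock: 19.55
position: [0.5874, 0.2079, 0.0387]
tool_rot: [0.17, 3.136, 0.0]
wrist_force: [0.3, -0.3, 0.4]
opening: 0.0469
gripper_force: 0.0
```

```bash
python3 -c "
from h import *
disc('red',.038,(.587,.2087),'w18')"
```

```text
t 19.55 p [587.4 207.9  38.7] ytool [0.108 0.994 0.   ] tilt z [ 7.e-04  3.e-04 -1.e+00] F [ 0.3 -0.3  0.4] open 46.9 grip 0.0
red px 326 294 centroid [586.8 208.9  38. ] ellipse [586.8 208.9  38. ] diam mm [21.4 23.8]
shift cm (tool) [0.07 0.08 0.08]
```

Call:
send_rows(hand=[0.55, 0.55, 0.3, 0.2, 0.2, 0.2, 0.2, 0.2, 0.2, 0.2], offset=[[0, 0.05, 0.8], [0, 0, 0], [0, 0, 0], [0, 0, 0], [0, 0, 0], [0, 0, 0], [0, 0, -1], [0, 0, -3], [0, 0, -3], [0, 0, -2]], twist=[0, 0, 0, 0, 0, 0, 0, 0, 0, 0], force=50)

```text
clock: 20.6
position: [0.5881, 0.2089, 0.1235]
tool_rot: [0.169, 3.134, 0.003]
wrist_force: [0.5, -0.2, -0.0]
opening: 0.0252
gripper_force: 49.2
```

Call:
send_rows(hand=[0.2, 0.2, 0.2, 0.2, 0.2, 0.2, 0.2, 0.2, 0.2, 0.2, 0.2, 0.2], offset=[[-1.3, -4, 0], [-1.3, -4.1, 0], [-1.4, -4.1, 0], [-1.4, -4.1, 0], [-1.4, -4.1, 0], [-1.3, -4.1, 0], [-1.3, -4.1, 0], [-1.3, -4, 0], [0, 0, 0], [0, 0, 4], [0, 0, 2], [0, 0, 0]], twist=[0, 0, 0, 0, 0, 0, 0, 0, 0, 0, 0, 0])

```text
clock: 21.8
position: [0.6557, -0.1267, 0.0571]
tool_rot: [-0.17, -3.13, -0.0]
wrist_force: [-0.4, 0.4, -0.6]
opening: 0.0251
gripper_force: 49.2
```

```bash
python3 -c "
from h import *
look('w19',(('red',.06),('red',.013),('yel',.008)))"
```

```text
t 21.8 p [ 655.7 -126.7   57.1] ytool [ 0.109  0.994 -0.   ] tilt z [-7.3e-03  6.0e-04 -1.0e+00] F [-0.4  0.4 -0.6] open 25.1 grip 49.2
red 232 317 401.0 [ 659.7 -169.3   60. ]
red 325 303 2042.0 [ 657.8 -126.4   60. ]
red 223 233 1246.5 [ 620.3 -165.8   60. ]
red 232 317 401.0 [ 684.4 -186.3   13. ]
red 325 303 2042.0 [ 681.9 -129.1   13. ]
red 223 233 1246.5 [ 631.8 -181.7   13. ]
yel 133 3 190.0 [ 513.7 -204.7    8. ]
```

View pics/w19.png

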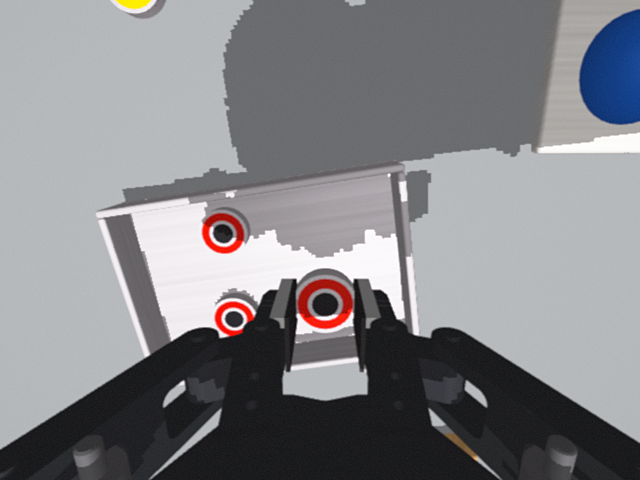

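Two reds lie in the pan (223,233), (234,318); the third in the grip at (325,303) over free floor.

Call:
send_rows(hand=[0.2, 0.2, 0.2, 0.2, 0.2], offset=[[0, 0, 2], [0, 0, 1.6], [0, 0, 0.5], [0, 0, 0], [0, 0, 0]], twist=[0, 0, 0, 0, 0])

```text
clock: 22.35
position: [0.6595, -0.127, 0.0211]
tool_rot: [0.168, 3.134, -0.0]
wrist_force: [0.1, -0.7, -0.4]
opening: 0.0252
gripper_force: 49.2
```

Call:
send_rows(hand=[0.2, 0.2, 0.2, 0.42, 0.42, 0.42, 0.42, 0.42], offset=[[0, 0, 0.9], [0, 0, 0.2], [0, 0, 0], [0, 0, 0], [0, 0, 0], [0, 0, -3], [0, 0, -4], [0, 0, -1]], twist=[0, 0, 0, 0, 0, 0, 0, 0])

```text
clock: 23.15
position: [0.6614, -0.1275, 0.0938]
tool_rot: [0.168, 3.128, -0.001]
wrist_force: [0.3, -0.1, 0.2]
opening: 0.0359
gripper_force: 0.0
```

Call:
send_rows(hand=[0.55, 0.55, 0.55, 0.55, 0.55, 0.55, 0.55, 0.55], offset=[[3.9, -0.6, 0], [4, -0.6, 0], [4, -0.6, 0], [3.9, -0.6, 0], [0, 0, 3], [0, 0, 1], [0, 0, 0], [0, 0, 0]], twist=[0, 0, 0, 0, 0, 0, 0, 0])

```text
clock: 23.95
position: [0.4999, -0.134, 0.0485]
tool_rot: [0.169, 3.136, -0.0]
wrist_force: [0.7, 0.6, -0.1]
opening: 0.0471
gripper_force: 0.0
```

```bash
python3 -c "
from h import *
disc('yel',.008,(.4995,-.1335),'w20')"
```

```text
t 23.95 p [ 499.9 -134.    48.5] ytool [ 0.107  0.994 -0.   ] tilt z [ 6.e-04 -3.e-04 -1.e+00] F [ 0.7  0.6 -0.1] open 47.1 grip 0.0
yel px 325 262 centroid [ 499.  -133.4    8. ] ellipse [ 499.  -133.4    8. ] diam mm [22.3 23.4]
shift cm (tool) [0.12 0.04 4.08]
```

Call:
send_rows(hand=[0.55, 0.55, 0.55, 0.55, 0.55, 0.55], offset=[[0.05, 0, 2], [0, 0, 1.5], [0, 0, 0.5], [0, 0, 0.3], [0, 0, 0], [0, 0, 0]], twist=[0, 0, 0, 0, 0, 0])

```text
clock: 24.6
position: [0.4989, -0.1339, 0.006]
tool_rot: [0.169, 3.136, 0.0]
wrist_force: [-0.6, 0.1, 0.1]
opening: 0.0466
gripper_force: 0.0
```

```bash
python3 -c "
from h import *
disc('yel',.008,(.4995,-.1335),'w21')"
```

```text
t 24.6 p [ 498.9 -133.9    6. ] ytool [0.108 0.994 0.   ] tilt z [ 0.0015 -0.     -1.    ] F [-0.6  0.1  0.1] open 46.6 grip 0.0
yel px 325 298 centroid [ 498.8 -133.3    8. ] ellipse [ 498.8 -133.3    8. ] diam mm [21.7 24.1]
shift cm (tool) [ 0.    0.06 -0.2 ]
```

Call:
send_rows(hand=[0.55, 0.55, 0.3, 0.2, 0.2, 0.2, 0.2], offset=[[0, 0.05, 0.3], [0, 0, 0], [0, 0, 0], [0, 0, 0], [0, 0, 0], [0, 0, 0], [0, 0, 0]], twist=[0, 0, 0, 0, 0, 0, 0], force=50)

```text
clock: 25.35
position: [0.4983, -0.1334, 0.0027]
tool_rot: [0.17, 3.137, -0.0]
wrist_force: [-0.9, 0.4, 4.9]
opening: 0.0245
gripper_force: 49.0
```

```bash
python3 -c "
from h import *
disc('yel',.008,(.4995,-.1335),'w22')
# dome grid from reds
a,b,c=np.array([.5694,.0418]),np.array([.5868,.2089]),np.array([.4947,.134])
y=(b-a)/np.linalg.norm(b-a); x=np.array([y[1],-y[0]]); print('len',np.linalg.norm(b-a),'yaw',np.degrees(np.arctan2(-y[0],y[1])))
ctr=(a+b)/2-.042*x; print('chk',ctr-.042*x,c)
for i in(-1,1):
  for j in(-1,0,1): print(i,j,(ctr+.042*i*x+.084*j*y).round(4))"
```

```text
t 25.35 p [ 498.3 -133.4    2.7] ytool [ 0.108  0.994 -0.   ] tilt z [ 3.e-04 -1.e-04 -1.e+00] F [-0.9  0.4  4.9] open 24.5 grip 49.0
yel px 325 303 centroid [ 498.9 -132.9    8. ] ellipse [ 498.9 -132.9    8. ] diam mm [21.6 24.6]
shift cm (tool) [-0.05  0.05 -0.53]
len 0.16800348210677063 yaw -5.944743029571547
chk [0.49455173 0.13404982] [0.4947 0.134 ]
-1 -1 [0.4859 0.0505]
-1 0 [0.4946 0.134 ]
-1 1 [0.5033 0.2176]
1 -1 [0.5694 0.0418]
1 0 [0.5781 0.1254]
1 1 [0.5868 0.2089]
```

Call:
send_rows(hand=[0.2, 0.2, 0.2, 0.2, 0.2, 0.2, 0.2, 0.2, 0.2, 0.2, 0.2], offset=[[0, 0, -1], [0, 0, -3], [0, 0, -4], [0, 0, -2], [-1.2, 4.5, 0], [-1.3, 4.5, 0], [-1.3, 4.5, 0], [-1.3, 4.6, 0], [0, 0, 0], [0, 0, 2.5], [0, 0, 0]], twist=[0, 0, 0, 0, 0, 0, 0, 0, 0, 0, 0])

```text
clock: 26.5
position: [0.5659, 0.0406, 0.0747]
tool_rot: [-0.17, -3.131, 0.003]
wrist_force: [-1.0, -0.2, -0.2]
opening: 0.0241
gripper_force: 49.2
```

```bash
cat >> h.py <<'E'
def held(col='yel',top_above=.0053):
    """world xy of the held disc, its top face top_above over the TCP"""
    o=telemetry.get_obs(); state(); im,d,m=snap('wrist')
    z=o['position'][2]+top_above
    for u,v,a,c in blobs(im,col,100):
        E=cast(m,cv2.fitEllipse(c)[0],z)
        if np.hypot(*(E-o['position'])[:2])<.02: print('held px',round(u),round(v),'at',(E*1000).round(1),'rel TCP mm',((E-o['position'])*1000).round(1)); return E
    print('NOT HELD')
def go(E,D):
    R=Rn.from_rotvec(telemetry.get_obs()['tool_rot']).as_matrix(); e=np.r_[np.asarray(D)-E[:2],0]*100
    print('correct tool cm',(R.T@e).round(2))
E
python3 -c "
from h import *
E=held(); go(E,(.5694,.0418))"
```

```text
t 26.5 p [565.9  40.6  74.7] ytool [ 0.109  0.994 -0.002] tilt z [-0.0065 -0.0012 -1.    ] F [-1.  -0.2 -0.2] open 24.1 grip 49.2
held px 325 303 at [566.6  41.   80. ] rel TCP mm [0.7 0.4 5.3]
correct tool cm [-0.27  0.11 -0.  ]
```

Call:
send_rows(hand=[0.2, 0.2, 0.2, 0.2, 0.2, 0.2], offset=[[0, 0, 1.5], [0, 0, 1], [0, 0, 0.4], [0, 0, 0], [0, 0, 0], [0, 0, 0]], twist=[0, 0, 0, 0, 0, 0])

```text
clock: 27.15
position: [0.5689, 0.0411, 0.049]
tool_rot: [0.17, 3.136, 0.001]
wrist_force: [0.6, -1.0, 0.0]
opening: 0.0245
gripper_force: 49.2
```

```bash
python3 -c "
from h import *
E=held(); go(E,(.5694,.0418))"
```

```text
t 27.15 p [568.9  41.1  49. ] ytool [0.108 0.994 0.   ] tilt z [ 1.1e-03  3.0e-04 -1.0e+00] F [ 0.6 -1.   0. ] open 24.5 grip 49.2
held px 325 303 at [569.6  41.4  54.3] rel TCP mm [0.7 0.4 5.3]
correct tool cm [ 0.02  0.03 -0.  ]
```

Call:
send_rows(hand=[0.2, 0.2, 0.2, 0.2, 0.2], offset=[[0.02, 0.04, 0.8], [0, 0, 0.5], [0, 0, 0.2], [0, 0, 0], [0, 0, 0]], twist=[0, 0, 0, 0, 0])

```text
clock: 27.7
position: [0.5684, 0.0415, 0.0332]
tool_rot: [0.17, 3.137, -0.0]
wrist_force: [0.6, -0.5, -0.0]
opening: 0.0247
gripper_force: 49.2
```

```bash
python3 -c "
from h import *
E=held(); go(E,(.5694,.0418))"
```

```text
t 27.7 p [568.4  41.5  33.2] ytool [ 0.108  0.994 -0.   ] tilt z [ 1.e-04 -0.e+00 -1.e+00] F [ 0.6 -0.5 -0. ] open 24.7 grip 49.2
held px 325 303 at [569.1  41.8  38.5] rel TCP mm [0.7 0.3 5.3]
correct tool cm [-0.03 -0.    0.  ]
```

Call:
send_rows(hand=[0.2, 0.3, 0.32, 0.34, 0.36, 0.4, 0.45, 0.45, 0.45, 0.45], offset=[[0, 0, 0.05], [0, 0, 0], [0, 0, 0], [0, 0, 0], [0, 0, 0], [0, 0, 0], [0, 0, 0], [0, 0, -1], [0, 0, -3], [0, 0, -3]], twist=[0, 0, 0, 0, 0, 0, 0, 0, 0, 0])

```text
clock: 28.75
position: [0.568, 0.0413, 0.1038]
tool_rot: [-0.17, -3.136, 0.001]
wrist_force: [0.4, -0.6, 0.2]
opening: 0.0384
gripper_force: 0.0
```

```bash
python3 -c "
from h import *
disc('yel',.038,(.5694,.0418),'w23')"
```

```text
t 28.75 p [568.   41.3 103.8] ytool [ 0.108  0.994 -0.001] tilt z [-1.2e-03 -7.0e-04 -1.0e+00] F [ 0.4 -0.6  0.2] open 38.4 grip 0.0
yel px 325 252 centroid [569.2  41.7  38. ] ellipse [569.2  41.7  38. ] diam mm [22.4 23.4]
shift cm (tool) [ 0.32 -0.08  7.18]
```

View pics/w23.png

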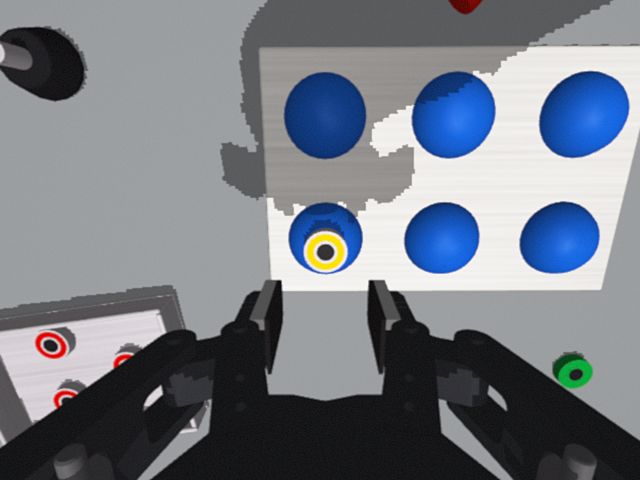

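First yellow balanced on dome at (325,252), 0.2 mm off; three reds in the pan.

Call:
send_rows(hand=[0.55, 0.55, 0.55, 0.55, 0.55, 0.55, 0.55, 0.55, 0.55, 0.55], offset=[[0.6, -4.2, 0], [0.6, -4.2, 0], [0.6, -4.2, 0], [0.6, -4.2, 0], [0.6, -4.2, 0], [0.7, -4.1, 0], [0, 0, 3], [0, 0, 2], [0, 0, 0], [0, 0, 0]], twist=[0, 0, 0, 0, 0, 0, 0, 0, 0, 0])

```text
clock: 29.8
position: [0.5049, -0.2042, 0.0535]
tool_rot: [0.169, 3.137, -0.001]
wrist_force: [0.3, 0.4, 1.9]
opening: 0.0469
gripper_force: 0.0
```

```bash
python3 -c "
from h import *
disc('yel',.008,(.5037,-.2037),'w24',.06)"
```

```text
t 29.8 p [ 504.9 -204.2   53.5] ytool [ 0.107  0.994 -0.   ] tilt z [ 5.e-04 -5.e-04 -1.e+00] F [0.3 0.4 1.9] open 46.9 grip 0.0
yel px 324 258 centroid [ 503.3 -203.8    8. ] ellipse [ 503.3 -203.8    8. ] diam mm [22.2 23.1]
yel px 248 187 centroid [ 457.7 -240.9    8. ] ellipse [ 457.7 -240.9    8. ] diam mm [23.9 25.3]
shift cm (tool) [0.23 0.01 4.61]
```

The third yellow has been knocked to (0.458, −0.241); it's clear of the fingers here.

Call:
send_rows(hand=[0.55, 0.55, 0.55, 0.55, 0.55, 0.55, 0.55], offset=[[0.15, -0.02, 2], [0, 0, 1.5], [0, 0, 0.7], [0, 0, 0.5], [0, 0, 0.2], [0, 0, 0], [0, 0, 0]], twist=[0, 0, 0, 0, 0, 0, 0])

```text
clock: 30.55
position: [0.5034, -0.2042, 0.0044]
tool_rot: [0.169, 3.136, -0.0]
wrist_force: [-0.1, 0.3, -0.4]
opening: 0.047
gripper_force: 0.0
```

```bash
python3 -c "
from h import *
disc('yel',.008,(.5037,-.2037),'w25',.02)"
```

```text
t 30.55 p [ 503.4 -204.2    4.4] ytool [ 0.108  0.994 -0.   ] tilt z [ 1.2e-03 -2.0e-04 -1.0e+00] F [-0.1  0.3 -0.4] open 47.0 grip 0.0
yel px 325 299 centroid [ 503.2 -203.8    8. ] ellipse [ 503.2 -203.8    8. ] diam mm [21.7 24.2]
shift cm (tool) [ 0.02  0.04 -0.36]
```

Call:
send_rows(hand=[0.55, 0.3, 0.2, 0.2, 0.2, 0.2, 0.2, 0.2, 0.2, 0.2], offset=[[0, 0, 0.15], [0, 0, 0], [0, 0, 0], [0, 0, 0], [0, 0, 0], [0, 0, 0], [0, 0, -1], [0, 0, -3], [0, 0, -4], [0, 0, -2]], twist=[0, 0, 0, 0, 0, 0, 0, 0, 0, 0], force=50)

```text
clock: 31.6
position: [0.5046, -0.2044, 0.1057]
tool_rot: [0.169, 3.132, -0.001]
wrist_force: [1.5, -0.3, -1.1]
opening: 0.0248
gripper_force: 49.1
```

Call:
send_rows(hand=[0.2, 0.2, 0.2, 0.2, 0.2, 0.2, 0.2, 0.2, 0.2, 0.2], offset=[[0.7, 4.1, 0], [0.7, 4.2, 0], [0.8, 4.2, 0], [0.8, 4.2, 0], [0.8, 4.2, 0], [0.8, 4.2, 0], [0, 0, 0], [0, 0, 3.5], [0, 0, 1], [0, 0, 0]], twist=[0, 0, 0, 0, 0, 0, 0, 0, 0, 0])

```text
clock: 32.6
position: [0.483, 0.0494, 0.056]
tool_rot: [-0.171, -3.133, 0.003]
wrist_force: [-0.1, 0.2, 0.3]
opening: 0.0247
gripper_force: 49.2
```

```bash
python3 -c "
from h import *
E=held(); go(E,(.4859,.0505))"
```

```text
t 32.6 p [483.   49.4  56. ] ytool [ 0.109  0.994 -0.002] tilt z [-0.0042 -0.0018 -1.    ] F [-0.1  0.2  0.3] open 24.7 grip 49.2
held px 325 303 at [483.4  49.8  61.3] rel TCP mm [0.4 0.4 5.3]
correct tool cm [-0.24  0.1  -0.  ]
```

Call:
send_rows(hand=[0.2, 0.2, 0.2, 0.2], offset=[[0, 0, 0.5], [0, 0, 0], [0, 0, 0], [0, 0, 0]], twist=[0, 0, 0, 0])

```text
clock: 33.05
position: [0.4846, 0.0504, 0.0528]
tool_rot: [0.17, 3.136, 0.001]
wrist_force: [-0.1, 0.4, -0.7]
opening: 0.0247
gripper_force: 49.2
```

```bash
python3 -c "
from h import *
E=held(); go(E,(.4859,.0505))"
```

```text
t 33.05 p [484.6  50.4  52.8] ytool [0.108 0.994 0.001] tilt z [ 1.e-03  4.e-04 -1.e+00] F [-0.1  0.4 -0.7] open 24.7 grip 49.2
held px 325 303 at [485.   50.8  58.1] rel TCP mm [0.4 0.4 5.3]
correct tool cm [-0.09 -0.02  0.  ]
```

Call:
send_rows(hand=[0.2, 0.2, 0.2, 0.2, 0.2, 0.2], offset=[[-0.08, -0.02, 0.9], [0, 0, 0.7], [0, 0, 0.25], [0, 0, 0], [0, 0, 0], [0, 0, 0]], twist=[0, 0, 0, 0, 0, 0])

```text
clock: 33.7
position: [0.4852, 0.0502, 0.0339]
tool_rot: [0.17, 3.137, 0.0]
wrist_force: [0.1, -0.2, -1.1]
opening: 0.0249
gripper_force: 49.2
```

```bash
python3 -c "
from h import *
E=held(); go(E,(.4859,.0505))"
```

```text
t 33.7 p [485.2  50.2  33.9] ytool [0.108 0.994 0.   ] tilt z [ 2.e-04  1.e-04 -1.e+00] F [ 0.1 -0.2 -1.1] open 24.9 grip 49.2
held px 325 303 at [485.6  50.6  39.2] rel TCP mm [0.4 0.4 5.3]
correct tool cm [-0.03 -0.    0.  ]
```

Call:
send_rows(hand=[0.2, 0.2, 0.3, 0.32, 0.34, 0.36, 0.4, 0.45, 0.45, 0.45, 0.45], offset=[[-0.02, 0, 0.09], [0, 0, 0], [0, 0, 0], [0, 0, 0], [0, 0, 0], [0, 0, 0], [0, 0, 0], [0, 0, 0], [0, 0, -1], [0, 0, -3], [0, 0, -3]], twist=[0, 0, 0, 0, 0, 0, 0, 0, 0, 0, 0])

```text
clock: 34.85
position: [0.4849, 0.0499, 0.1039]
tool_rot: [-0.17, -3.136, 0.001]
wrist_force: [1.4, -0.2, 0.0]
opening: 0.0386
gripper_force: 0.0
```

```bash
python3 -c "
from h import *
disc('yel',.038,(.4859,.0505),'w26')"
```

```text
t 34.85 p [484.9  49.9 103.9] ytool [ 0.108  0.994 -0.001] tilt z [-1.2e-03 -8.0e-04 -1.0e+00] F [ 1.4 -0.2  0. ] open 38.6 grip 0.0
yel px 325 251 centroid [485.9  50.4  38. ] ellipse [485.9  50.4  38. ] diam mm [22.2 23.5]
shift cm (tool) [ 0.32 -0.11  7.13]
```

Call:
send_rows(hand=[0.55, 0.55, 0.55, 0.55, 0.55, 0.55, 0.55, 0.55, 0.55, 0.55, 0.55], offset=[[0, -4.1, 0], [0, -4.2, 0], [-0.1, -4.2, 0], [-0.1, -4.2, 0], [-0.1, -4.2, 0], [-0.1, -4.2, 0], [0, -4.1, 0], [0, 0, 3], [0, 0, 2], [0, 0, 0], [0, 0, 0]], twist=[0, 0, 0, 0, 0, 0, 0, 0, 0, 0, 0])

```text
clock: 36.0
position: [0.4581, -0.2408, 0.0535]
tool_rot: [0.169, 3.137, -0.001]
wrist_force: [0.9, 0.5, 0.3]
opening: 0.0466
gripper_force: 0.0
```

```bash
python3 -c "
from h import *
disc('yel',.008,(.4577,-.2409),'w27',.06)"
```

```text
t 36.0 p [ 458.1 -240.8   53.5] ytool [ 0.107  0.994 -0.   ] tilt z [ 2.e-04 -4.e-04 -1.e+00] F [0.9 0.5 0.3] open 46.6 grip 0.0
yel px 324 260 centroid [ 457.5 -241.     8. ] ellipse [ 457.5 -241.     8. ] diam mm [22.2 23.1]
shift cm (tool) [ 0.13 -0.03  4.61]
```

Call:
send_rows(hand=[0.55, 0.55, 0.55, 0.55, 0.55, 0.55, 0.55], offset=[[0.06, -0.05, 2], [0, 0, 1.5], [0, 0, 0.7], [0, 0, 0.5], [0, 0, 0.25], [0, 0, 0], [0, 0, 0]], twist=[0, 0, 0, 0, 0, 0, 0])

```text
clock: 36.75
position: [0.4575, -0.2412, 0.004]
tool_rot: [0.169, 3.136, -0.0]
wrist_force: [0.8, 0.2, 0.3]
opening: 0.047
gripper_force: 0.0
```

```bash
python3 -c "
from h import *
disc('yel',.008,(.4577,-.2409),'w28',.02)"
```

```text
t 36.75 p [ 457.5 -241.2    4. ] ytool [ 0.108  0.994 -0.   ] tilt z [ 1.1e-03 -3.0e-04 -1.0e+00] F [0.8 0.2 0.3] open 47.0 grip 0.0
yel px 324 300 centroid [ 457.3 -240.9    8. ] ellipse [ 457.3 -240.9    8. ] diam mm [21.7 24.3]
shift cm (tool) [ 0.02  0.02 -0.41]
```

Call:
send_rows(hand=[0.55, 0.3, 0.2, 0.2, 0.2, 0.2, 0.2, 0.2, 0.2, 0.2], offset=[[0, 0, 0.1], [0, 0, 0], [0, 0, 0], [0, 0, 0], [0, 0, 0], [0, 0, 0], [0, 0, -1], [0, 0, -3], [0, 0, -4], [0, 0, -2]], twist=[0, 0, 0, 0, 0, 0, 0, 0, 0, 0], force=50)

```text
clock: 37.8
position: [0.4585, -0.2416, 0.1058]
tool_rot: [0.169, 3.132, -0.002]
wrist_force: [0.7, -0.6, 0.4]
opening: 0.0247
gripper_force: 49.1
```

Call:
send_rows(hand=[0.2, 0.2, 0.2, 0.2, 0.2, 0.2, 0.2, 0.2, 0.2, 0.2, 0.2, 0.2], offset=[[0, 4.1, 0], [0, 4.2, 0], [0, 4.2, 0], [0, 4.2, 0], [0.1, 4.2, 0], [0.1, 4.2, 0], [0.1, 4.2, 0], [0.1, 4.2, 0], [0, 4.1, 0], [0, 0, 0], [0, 0, 3.5], [0, 0, 1]], twist=[0, 0, 0, 0, 0, 0, 0, 0, 0, 0, 0, 0])

```text
clock: 39.0
position: [0.4916, 0.1322, 0.0552]
tool_rot: [-0.171, -3.132, 0.004]
wrist_force: [-0.4, -0.6, -0.9]
opening: 0.025
gripper_force: 49.2
```

Call:
send_rows(hand=[0.2, 0.2, 0.2, 0.2], offset=[[0, 0, 0.3], [0, 0, 0], [0, 0, 0], [0, 0, 0]], twist=[0, 0, 0, 0])

```text
clock: 39.4
position: [0.4944, 0.1332, 0.0555]
tool_rot: [0.17, 3.135, 0.002]
wrist_force: [-0.6, -0.3, 0.0]
opening: 0.0245
gripper_force: 49.2
```

```bash
python3 -c "
from h import *
E=held(); go(E,(.4946,.134))"
```

```text
t 39.4 p [494.4 133.2  55.5] ytool [0.108 0.994 0.001] tilt z [ 0.0019  0.0011 -1.    ] F [-0.6 -0.3  0. ] open 24.5 grip 49.2
held px 325 302 at [494.6 133.6  60.8] rel TCP mm [0.2 0.4 5.3]
correct tool cm [0.   0.04 0.  ]
```

Call:
send_rows(hand=[0.2, 0.2, 0.2, 0.2, 0.2, 0.2], offset=[[0, 0.03, 1], [0, 0, 0.7], [0, 0, 0.4], [0, 0, 0], [0, 0, 0], [0, 0, 0]], twist=[0, 0, 0, 0, 0, 0])

```text
clock: 40.05
position: [0.4937, 0.1334, 0.0331]
tool_rot: [-0.17, -3.137, 0.0]
wrist_force: [0.5, -0.1, -0.9]
opening: 0.0246
gripper_force: 49.1
```

```bash
python3 -c "
from h import *
E=held(); go(E,(.4946,.134))"
```

```text
t 40.05 p [493.7 133.4  33.1] ytool [ 0.108  0.994 -0.   ] tilt z [-2.e-04 -1.e-04 -1.e+00] F [ 0.5 -0.1 -0.9] open 24.6 grip 49.1
held px 325 302 at [494.  133.9  38.4] rel TCP mm [0.3 0.4 5.3]
correct tool cm [-0.06  0.02 -0.  ]
```

Call:
send_rows(hand=[0.2, 0.2, 0.3, 0.32, 0.34, 0.36, 0.4, 0.45, 0.45, 0.45, 0.45], offset=[[-0.06, 0.02, 0.02], [0, 0, 0], [0, 0, 0], [0, 0, 0], [0, 0, 0], [0, 0, 0], [0, 0, 0], [0, 0, 0], [0, 0, -1], [0, 0, -4], [0, 0, -4]], twist=[0, 0, 0, 0, 0, 0, 0, 0, 0, 0, 0])

```text
clock: 41.2
position: [0.4938, 0.1332, 0.1242]
tool_rot: [-0.169, -3.135, 0.002]
wrist_force: [1.8, 0.5, 0.4]
opening: 0.0388
gripper_force: 0.0
```

Call:
send_rows(hand=[0, 0, 0, 0], offset=[[2, -2, -4], [2, -2, -4], [2, -2, 0], [0, 0, 0]], twist=[0, 0, 0, 0])

```text
clock: 41.6
position: [0.4259, 0.0789, 0.2053]
tool_rot: [0.172, 3.135, 0.004]
wrist_force: [-0.2, -0.5, -0.4]
opening: -0.0001
gripper_force: 0.0
```

Run:
```python
from h import *
look('w29',(('red',.013),('red',.106),('yel',.038),('blue',.02)))
im,d,m=snap('scene','s2')
```

```text
t 41.6 p [425.9  78.9 205.3] ytool [0.109 0.994 0.003] tilt z [ 0.0022  0.0024 -1.    ] F [-0.2 -0.5 -0.4] open -0.1 grip 0.0
red 387 161 3159.5 [386.6 144.5  13. ]
red 387 161 3159.5 [377.8 128.4 106. ]
yel 301 277 397.5 [485.9  50.1  38. ]
yel 387 276 404.0 [495.  133.7  38. ]
yel 210 175 327.0 [379.6 -18.   38. ]
blue 382 325 529.5 [559.1 127.2  20. ]
blue 457 332 1204.5 [576.7 207.3  20. ]
blue 304 258 958.5 [473.9  53.5  20. ]
blue 462 265 1745.5 [498.7 213.4  20. ]
blue 380 259 1017.0 [483.3 130.4  20. ]
```

View pics/s2.png

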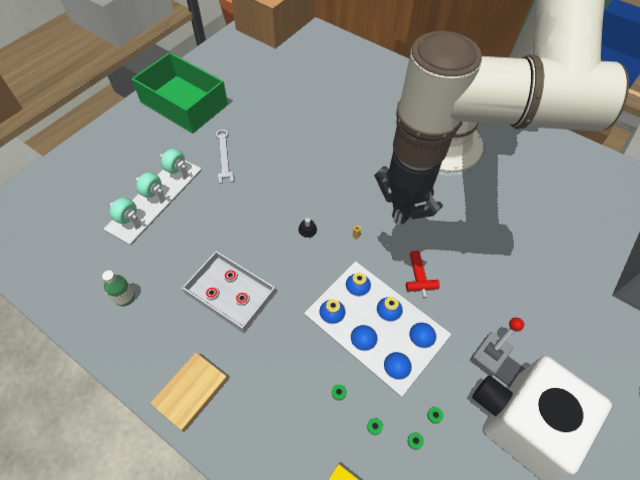

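Scene: all three yellows sit on domes (332,306), (358,279), (391,304), the reds lie in the pan (229,288), bystanders unmoved, lever off with its tip at (517,324). Now switching on from the near side.

Call:
send_rows(hand=[0, 0, 0, 0, 0, 0, 0, 0, 0, 0, 0, 0], offset=[[1.2, 4.3, 0], [1.2, 4.4, 0], [1.2, 4.4, 0], [1.2, 4.4, 0], [1.2, 4.4, 0], [1.3, 4.3, 0], [0, 0, 0], [0, 0, 4], [0, 0, 4], [0, 0, 2], [0, 0, 0], [0, 0, 0]], twist=[0, 0, 0, 0, 0, 0, 0, 0, 0, 0, 0, 0])

```text
clock: 42.9
position: [0.3845, 0.3491, 0.1032]
tool_rot: [0.169, 3.137, -0.001]
wrist_force: [-0.0, -0.2, 0.3]
opening: -0.0004
gripper_force: 0.0
```

```bash
python3 -c "
from h import *
look('w30',(('red',.106),))"
```

```text
t 42.9 p [384.5 349.1 103.2] ytool [ 0.108  0.994 -0.001] tilt z [ 2.e-04 -9.e-04 -1.e+00] F [-0.  -0.2  0.3] open -0.4 grip 0.0
red 325 380 215.5 [427.6 344.9 106. ]
red 55 272 5540.0 [359.  233.7 106. ]
```

Call:
send_rows(hand=[0, 0, 0, 0, 0, 0, 0, 0, 0, 0, 0, 0], offset=[[0, 0, 0.6], [-0.8, 0, 0], [-0.8, 0, 0], [-0.8, 0, 0], [-0.8, 0, 0], [-0.8, 0, 0], [-0.8, 0, 0], [-0.8, 0, 0], [-0.8, 0, 0], [-0.8, 0, 0], [-0.8, 0, 0], [-0.6, 0, 0]], twist=[0, 0, 0, 0, 0, 0, 0, 0, 0, 0, 0, 0])

```text
clock: 44.15
position: [0.4699, 0.3391, 0.0968]
tool_rot: [-0.171, -3.136, 0.001]
wrist_force: [-0.5, -0.7, -1.1]
opening: 0.0
gripper_force: 0.5
```

Call:
send_rows(hand=[0, 0, 0], offset=[[-0.3, 0, 0], [0, 0, 0], [0, 0, 0]], twist=[0, 0, 0])

```text
clock: 44.45
position: [0.4726, 0.3392, 0.0974]
tool_rot: [0.17, 3.137, 0.0]
wrist_force: [-0.2, 0.2, 0.1]
opening: -0.0
gripper_force: 0.0
```

Call:
send_rows(hand=[0, 0, 0, 0], offset=[[-0.3, 0, 0], [-0.3, 0, 0], [-0.2, 0, 0], [0, 0, 0]], twist=[0, 0, 0, 0])

```text
clock: 44.85
position: [0.4772, 0.3383, 0.097]
tool_rot: [-0.17, -3.131, 0.002]
wrist_force: [-12.0, 2.7, 5.2]
opening: -0.0001
gripper_force: 6.4
```

```bash
python3 -c "
from h import *
state()
im,d,m=snap('scene','s3'); print([(round(u),round(v),a) for u,v,a,_ in blobs(im,'red',30)])"
```

```text
t 44.85 p [477.2 338.3  97. ] ytool [ 0.108  0.994 -0.002] tilt z [-0.0057 -0.0011 -1.    ] F [-12.    2.7   5.2] open -0.1 grip 6.4
[(495, 354, 154.0), (241, 297, 72.0), (211, 292, 67.5), (420, 275, 534.0)]
```

Call:
send_rows(hand=[0, 0, 0, 0, 0, 0, 0, 0], offset=[[2, 0, 0], [3, 0, 0], [0, 0, -4], [0, 0, -4], [0, 0, -4], [2, -4, 0], [2, -4, 0], [0, 0, 0]], twist=[0, 0, 0, 0, 0, 0, 0, 0])

```text
clock: 45.7
position: [0.3792, 0.2641, 0.2173]
tool_rot: [-0.172, -3.135, 0.002]
wrist_force: [1.1, -0.3, -0.8]
opening: -0.0001
gripper_force: 0.0
```

```bash
python3 -c "
from h import *
look(None,(('red',.106),('yel',.038)))
im,d,m=snap('scene','s4'); print([(round(u),round(v),a) for u,v,a,_ in blobs(im,'red',30)])
im,d,m=snap('top','t4'); print([(round(u),round(v)) for u,v,a,_ in blobs(im,'red',20)])"
```

```text
t 45.7 p [379.2 264.1 217.3] ytool [ 0.109  0.994 -0.001] tilt z [-0.0021 -0.001  -1.    ] F [ 1.1 -0.3 -0.8] open -0.1 grip 0.0
red 212 225 2736.5 [365.  179.2 106. ]
yel 213 328 125.5 [491.8 132.9  38. ]
yel 136 331 335.5 [485.8  50.6  38. ]
yel 50 239 448.5 [376.7  -6.7  38. ]
[(495, 354, 150.0), (241, 297, 72.0), (211, 292, 67.5), (420, 275, 534.0)]
[(241, 311), (156, 263)]
```

View pics/s4.png

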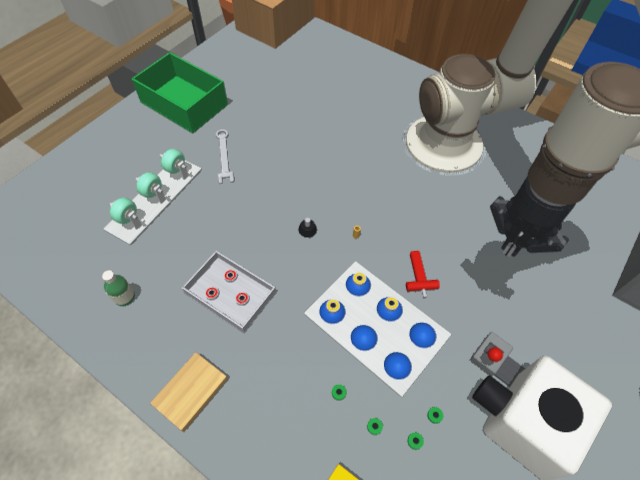

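Reds in the pan, three yellows seated on domes, lever over to its on stop at (495,354), robot clear. Handing in.

```bash
python3 -c "
from bench import env
print(env.sign_off())"
```

```text
the job is handed in; nothing more can be done
None
```

The job is handed in, though I have no verdict back: the blower was switched off, all three red bearings went into the pan, all three yellow bearings were balanced on domes within about 0.5 mm of centre, and the lever was then pushed back to its on stop.

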